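Reset a snap-button cradle and lay the spindle in it

ROBOT

A 6-joint arm with a two-finger parallel gripper is mounted at the origin on a cart in front of the work surface, level with it; the furniture and walls round the work are solid. World frame = base frame: x ahead of the robot, y to its left, z up, the work surface at z = 0. Lengths are in m, angles in degrees, forces in N, time in s.
With the tool pointing down it reaches from about 0.3 to 0.75 m from the base axis. Payload 8.5 kg.
Tool frame: the origin (TCP) lies on the centre line of the jaws, within the pads' length; the fingertips stand manip.nose_length ahead of it and the grasp point (between the pads) lies 3 mm ahead of it (manip.nose_length is the distance from the TCP to the fingertips, in m); z points along the fingers, y is the line along which they close (so a half turn about z gives the same grasp; the last joint's range is limited). The gripper opens to 88 mm and grips with 3 to 60 N. Pads are 18 mm wide; open, the fingers measure 123 mm over their backs; the gripper's body (75 mm by 187 mm) begins 45 mm behind the grasp point.
Start: joints at [-81.148, 21.807, 74.336, -0, 83.858, -12.336], TCP at [0.199, -0.513, 0.261] pointing down, gripper open.
Joint ranges: [-178.18, 178.18], [-50.72, 133.34], [12.68, 142.11], [-81.47, 261.47], [9.98, 163.14], [-165.26, 165.26]. Speed limits (degrees/s): [136.94, 136.94, 180, 180, 180, 180].

INTERFACE

Orientations are given as [roll, pitch, yaw] about the fixed x, y, z axes, in that order (R = Rz(yaw) Ry(pitch) Rx(roll)).
In Python, from cell import manip gives the robot as it stands.
- The arm moves only by the tool move_arm, never from a script. Its argument "targets" is text: rows parted by semicolons, each of 5 numbers parted by spaces: the shift along the tool's x, y, z in mm, then the turn about the tool's z in rad, then the opening, from 0 (shut) to 1 (fully open). In form: x y z roll hand; .... A call has 1 to 10 rows; each row is the pose to reach, as a shift and turn from the pose commanded when the call began, along the tool's axes at that moment; what a row does not reach only later rows make up. A row lasts 1/8 s, in which the tool goes at most 62.5 mm and 10.7 degrees, less where a joint would pass 70% of its speed; a pose out of reach is approached as far as the arm can. A call with a gripper value outside its range is refused whole. The fingers move at their own pace and stop on an object; the grip force is fixed at half the most. Time passes only in rows, so rows that repeat a pose let the fingers close. It gives the time, the measured TCP pose, the force, the opening and the grip force at its end, in the units of the state.
- manip.state(): the state, without advancing time (a new reading comes with each control period).
- manip.snapshot(name): name is "scene" or "top"; returns the picture (400x640x3 uint8, blue, green, red); there is no depth.
- manip.camera_model(name): a dict with "camera_matrix" (3x3 intrinsics, pixels), "eye" and "attitude" of the camera in the world. Camera axes: x right, y up, looking along -z (the intrinsics and any distortion apply to the point x, -y, -z); pixel columns grow to the right and rows downward; lengths in m; the calibration is good to about 2 mm. A picture is of the moment at which its call begins. camera_model takes no time and is no camera call.
- manip.close_job(): hands the job in; it is judged then, once.
The state is a dict: "clock": time; "joints": joint angles; "dq": joint speeds; "tau": joint torques, N m; "eef_pos": TCP position; "ee_rot": TCP orientation; "contact_force": force on the tool from outside, world axes, zero at the start; "moment": the same for the moment, N m; "grip_width": finger opening in m; "gripper_force": force on a finger pad.
Only numpy, scipy, OpenCV 4.12 (cv2) and the standard library are available. Lean on these libraries where they do the work, as an engineer would, in place of code of your own. Each camera call takes 0.05 s, during which the arm holds its last target. There are 200 camera calls.

TASK

The spindle cradle is set one hole too wide. Press in its snap button and slide the sleeve inward, towards the fixed end block, feeling for the next hole: when the button pops out there fully and locks the sleeve, stop pushing at once, as the sleeve must never be forced against the button. Then lay the steel spindle in the two V rests, one round end in each, let go of it, and leave the other things on the bench where they are.

Things in the scene. Friction and masses are not known exactly. Their poses are not given: they have to be found in the camera images.
- cradle: Cradle bolted to the bench: base plate 90x175x12 mm, end block at -y, and from it a square tube along +y, axis 60 mm up, on which a steel sleeve 36x36 mm slides (top 78 mm up). A brass snap button in the tube looks out of a hole in the sleeve's -x face. Origin: on the bench under the tube axis at the button; y along the tube away from the block, z up.
- button_seat (a point): Where the button's axis meets the sleeve's -x face: 60 mm up, 18 mm from the tube axis; it stays with the cradle. Button 12 mm thick with a bevelled nose, hole 13.8 mm. Squeezing the sleeve over its 36 mm width with one flat finger pad over the button presses it flush and takes hold of the sleeve at once. At the start the sleeve reaches 16 mm from here to -y, 90 mm to +y.
- sleeve (a joint): How far the sleeve is slid inward (cradle -y), m; 0 at the start with the button in the first hole. The next hole comes after 38 to 58 mm: where, differs and must be felt; there the sleeve locks dead. End stop at 62 mm. It runs with about 3 N of friction. Sleeve and button may not be pushed against each other with more than 15 N.
- button (a joint): How far the button is pressed in, m: 0 fully out (6 mm proud), 0.006 flush with the sleeve's face, 0.0085 riding under its wall. Spring 2 N when out, 4 N flush. Pressed 5.5 mm or more, its nose, bevelled towards +y, lets the hole's edge ride over it when the sleeve moves inward (5 to 12 N in all); pressed less, or outward, it blocks. Past the first hole it stays in unheld, and snaps out in the next.
- fixed_rest (a point): Where the spindle's axis lies in the fixed V rest on the end block: 96 mm up, 86 mm from the button to the cradle's -y. The V opens upward, 90 degrees, 14 mm thick, 34 mm wide, upper edges 99 mm up. The end block is 44 mm wide.
- sliding_rest (a point): The same in the V rest on the outer part of the sleeve; it travels with the sleeve, at the start 160 mm from the fixed one.
- spindle_center (a point): Centre of the loose steel spindle (400 g), 152 mm long along its x axis: a square middle 26 x 26 mm, 50 mm long, and round ends 20 mm in diameter and 51 mm long. It lies on the bench on a flat of its square, centre 13 mm up.
- spindle_end_a (a point): Point on the spindle's axis in the middle of one round end, 56 mm from its centre.
- spindle_end_b (a point): The same in the other round end.
- grease_tin: Bystander: round metal tin 66 x 46 mm.
- white_tape: Bystander: roll of white tape 72 mm wide, 19 mm high.
- feeler_gauge: Bystander: closed feeler gauge, 88 x 67 x 10 mm over all.
- wrench_3: Bystander: combination wrench, 146 mm long, 6 mm thick.
- parts_jar: Bystander: glass jar with a metal lid, 60 x 87 mm.

How it is judged:
By the outcome, as a careful person would: the job done as asked, in the order asked, and still so for the second after the job is handed in, with the robot touching nothing.
It also fails if it takes over 72 s, if anything falls off the work surface, if the arm or the gripper's body presses on something with over 40 N, if the wrist force passes 120 N, or if a joint passes its speed limit or range.

## Working session

There is one attempt and no reset: what is moved stays moved. The work goes in short steps, Python scripts to look and compute and a tool call to move; the robot and the scene stay as the last step left them, time stands still between calls to the robot, and variables do not carry over. Pictures are saved under pics/ and viewed, at most 13 in all, crops included, and the job is handed in when it is done.

Besides the shell and the picture viewer there is one more tool, called after "Emit:" by a JSON object that holds its "api" and its "payload". move_arm: Moves the arm, as the interface text tells. Its arguments: {"type":"object","properties":{"targets":{"type":"string"}},"required":["targets"]}

```bash
mkdir -p pics; ls; python3 - <<'E'
from cell import manip
import cv2,numpy as np
for n in("scene","top"):
    im=manip.snapshot(n); cv2.imwrite(f"pics/{n}0.png",im)
    c=manip.camera_model(n); print(n,c)
print(manip.nose_length,manip.state())
E
```

```text
pics
scene {'camera_matrix': array([[480.92308945,   0.        , 327.17517488],
       [  0.        , 480.92308945, 201.90549971],
       [  0.        ,   0.        ,   1.        ]]), 'eye': array([-0.0413842 ,  0.66466611,  0.73513289]), 'attitude': array([  48.59212861,   -0.43559546, -128.24397526])}
top {'camera_matrix': array([[420.28839799,   0.        , 316.08936874],
       [  0.        , 420.28839799, 201.11989085],
       [  0.        ,   0.        ,   1.        ]]), 'eye': array([0.3730832 , 0.23686882, 0.9854805 ]), 'attitude': array([ 11.74785693,   0.10011563, -96.24329215])}
0.022 {'clock': 0.1, 'joints': array([-8.11499854e+01,  2.18365569e+01,  7.43791686e+01,  2.01741146e-03,
        8.38564307e+01, -1.23358238e+01]), 'dq': array([ 0.01918096, -0.15510593, -0.08710633,  0.04118471, -0.07043606,
        0.05121306]), 'tau': array([ 4.14694616e-03, -4.38648999e+01, -2.24909967e+01,  7.15000858e-02,
        3.42357194e-02, -7.96091444e-05]), 'eef_pos': array([ 0.19873764, -0.51260566,  0.26021217]), 'ee_rot': array([-1.79929938e+02, -1.73747784e-02,  2.11856106e+01]), 'contact_force': array([ 0.60882372, -0.26140869,  0.96140695]), 'moment': array([-0.04037423,  0.02424257, -0.00225212]), 'gripper_force': 0.0, 'grip_width': 0.08819903974312131}
```

View pics/scene0.png

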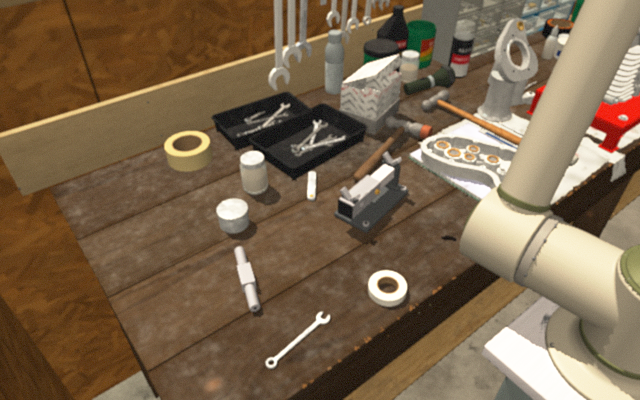

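View pics/top0.png

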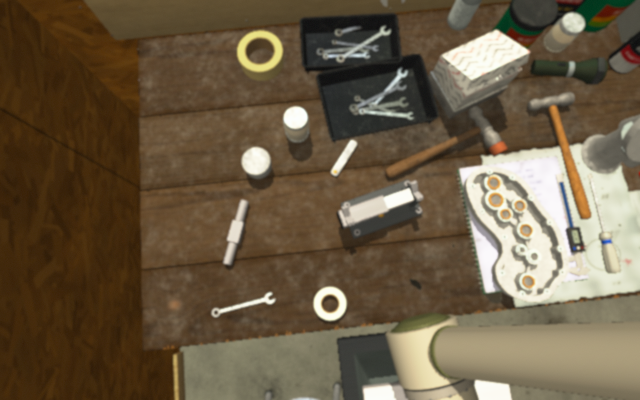

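```bash
python3 - <<'E'
import cv2,numpy as np
a=cv2.imread("pics/top0.png")[165:250,325:435]; b=cv2.imread("pics/scene0.png")[145:240,325:420]
a=cv2.resize(a,None,fx=5,fy=5,interpolation=cv2.INTER_CUBIC)[:,:550];b=cv2.resize(b,None,fx=6,fy=6,interpolation=cv2.INTER_CUBIC)
cv2.imwrite("pics/ca.png",a);cv2.imwrite("pics/cb.png",b)
E
cat > h.py <<'E'
import numpy as np,cv2
from scipy.spatial.transform import Rotation as R
from cell import manip
def ray(n,u,v):
    c=manip.camera_model(n);K=c["camera_matrix"]
    d=np.array([(u-K[0,2])/K[0,0],-(v-K[1,2])/K[1,1],-1.])
    return c["eye"],R.from_euler("xyz",c["attitude"],degrees=True).apply(d)
def onz(n,u,v,z):
    e,d=ray(n,u,v); return e+d*(z-e[2])/d[2]
def proj(n,p):
    c=manip.camera_model(n);K=c["camera_matrix"]
    q=R.from_euler("xyz",c["attitude"],degrees=True).inv().apply(np.array(p)-c["eye"])
    return K[0,0]*q[...,0]/-q[...,2]+K[0,2],-K[1,1]*q[...,1]/-q[...,2]+K[1,2]
E
python3 - <<'E'
from h import *
# spindle by mask in both
for n,(x0,x1,y0,y1),k in(("top",(205,265,190,275),0),("scene",(225,270,240,320),0)):
    im=cv2.imread(f"pics/{n}0.png");g=cv2.cvtColor(im[y0:y1,x0:x1],cv2.COLOR_BGR2HSV)
    m=((g[...,1]<60)&(g[...,2]>110)).astype(np.uint8)
    nn,l,s,c=cv2.connectedComponentsWithStats(m);i=1+np.argmax(s[1:,4]);ys,xs=np.where(l==i)
    P=np.array([onz(n,x+x0,y+y0,.015)[:2] for x,y in zip(xs,ys)])
    r=cv2.minAreaRect((P*1000).astype(np.float32)); print(n,s[i],r, P.mean(0))
    mu=P.mean(0);w,V=np.linalg.eigh(np.cov((P-mu).T));t=(P-mu)@V[:,1];print("ax",V[:,1],np.degrees(np.arctan2(V[1,1],V[0,1])),t.min(),t.max(), mu+V[:,1]*(t.min()+t.max())/2)
E
```

```text
top [ 18  10  25  65 645] ((523.0740356445312, 412.4549865722656), (29.626527786254883, 154.9684600830078), 70.54035949707031) [0.52235071 0.41205662]
ax [-0.94224918  0.33491265] 160.43277344592408 -0.0780392413196461 0.07693899854882034 [0.52286906 0.41187237]
scene [  9   6  26  65 787] ((523.2245483398438, 411.32257080078125), (28.998186111450195, 166.68577575683594), 70.17538452148438) [0.52120504 0.41290917]
ax [-0.94059535  0.33952966] 160.15177883411502 -0.08578012508158452 0.08090488119524158 [0.52349785 0.41208152]
```

View pics/ca.png

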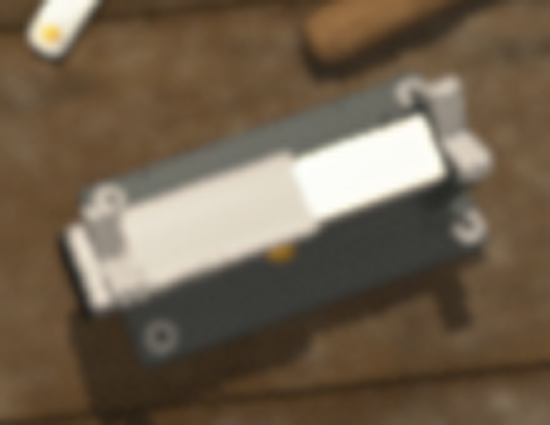

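View pics/cb.png

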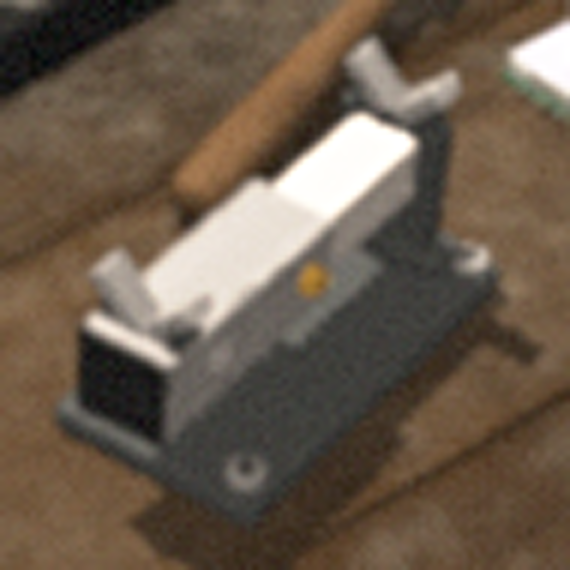

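```bash
python3 - <<'E'
from h import *
T=lambda u,v,z:onz("top",325+u/5,165+v/5,z)[:2]
S=lambda u,v,z:onz("scene",325+u/6,145+v/6,z)[:2]
o1,o2,i1,i2=T(68,232,.078),T(95,308,.078),T(290,152,.078),T(320,225,.078)
print("top: W",np.linalg.norm(o1-o2),np.linalg.norm(i1-i2),"L",np.linalg.norm(o1-i1))
ax=(o1+o2-i1-i2)/2; L=np.linalg.norm(ax);ax/=L;print(L,"yaw",np.degrees(np.arctan2(ax[1],ax[0])))
b=[T(u,v,.012) for u,v in((410,75),(85,190),(150,365),(485,245))]
for p,q in((0,1),(3,2)):
    d=b[q]-b[p];print("base edge",np.linalg.norm(d),np.degrees(np.arctan2(d[1],d[0])))
y0=(i1+i2)/2+ax*.016; yo=(o1+o2)/2-ax*.090
print("origin from inner",y0,"from outer",yo)
# scene sleeve corners
so1,so2,si1,si2=S(85,315,.078),S(168,362,.078),S(262,180,.078),S(325,217,.078)
print("scene",so1,so2,si1,si2,np.linalg.norm(so1-so2)); print("top",o1,o2,i1,i2)
# fixed-rest upper tips z .099
e1,d1=ray("top",325+280/5,165+252/5);e2,d2=ray("scene",325+313/6,145+280/6)
A=np.c_[d1,-d2];t=np.linalg.lstsq(A,e2-e1,rcond=None)[0];print("button 2view",e1+d1*t[0],e2+d2*t[1])
for n in("top","scene"):
    im=cv2.imread(f"pics/{n}0.png").astype(int); 
    B=(im[...,2]-im[...,0]>60); x0,y0_,x1,y1=(370,205,392,225) if n=="top" else (370,185,385,197)
    g=cv2.cvtColor(im.astype(np.uint8),cv2.COLOR_BGR2HSV); m=(g[y0_:y1,x0:x1,1]>150)&(g[y0_:y1,x0:x1,2]>90);ys,xs=np.where(m);print(n,len(xs),xs.mean()+x0,ys.mean()+y0_)
# tips of V rests
for nm,p,q in (("fixed top",T(440,95,.099),T(470,160,.099)),("fixed scene",S(365,50,.099),S(445,88,.099)),("slid scene",S(110,265,.099),S(200,315,.099)),("slid top",T(105,205,.099),T(130,280,.099))): print(nm,p,q,(p+q)/2)
E
```

```text
top: W 0.035517677406983215 0.03499091369494984 L 0.10489339657738771
0.10536659957967814 yaw 103.92251613265142
base edge 0.16578309304153924 103.51171657034483
base edge 0.16825648695908788 103.39054960265996
origin from inner [0.53673006 0.08075913] from outer [0.53688246 0.08014434]
scene [0.53637141 0.17105293] [0.50000895 0.16416693] [0.55523131 0.07141032] [0.52510518 0.0678308 ] 0.03700872212273576
top [0.53256792 0.17133305] [0.49788729 0.16366759] [0.55755612 0.06945953] [0.5236035  0.06099883]
button 2view [0.51669172 0.07669401 0.05808921] [0.51814114 0.07809729 0.05807129]
top 6 381.0 215.5
scene 12 376.75 191.41666666666666
fixed top [0.57129893 0.00501058] [ 0.54130893 -0.00336308] [0.55630393 0.00082375]
fixed scene [0.57140391 0.00656938] [ 5.35700952e-01 -3.24120010e-04] [0.55355243 0.00312263]
slid scene [0.53296968 0.16338428] [0.49417302 0.15616295] [0.51357135 0.15977362]
slid top [0.5388514  0.15563395] [0.50533135 0.14904863] [0.52209137 0.15234129]
```

The views show the cradle's sleeve (top ~338..389, 195..227) with its outer end to +y, the end block to -y, and the brass button at (381,215) facing the robot. The spindle is at top (236,232). The sizes check out: sleeve 35 x 105 mm, spindle 155 mm. Cradle origin is about (0.537, 0.0805), yaw 13.7°.

Emit:
{"api": "move_arm", "payload": {"targets": "47 -38 8 -0.128 1; 94 -76 16 -0.256 1; 141 -114 24 -0.384 1; 188 -152 32 -0.512 1; 235 -190 40 -0.64 1; 282 -228 48 -0.768 1; 329 -266 56 -0.896 1; 376 -304 64 -1.024 1; 423 -342 70 -1.152 1; 470 -380 70 -1.28 1"}}

```text
clock: 1.35
eef_pos: [0.5001, 0.0134, 0.1902]
ee_rot: [-179.9, -0.0, 94.8]
contact_force: [0.2, -0.5, 1.0]
grip_width: 0.0884
gripper_force: 0.0
```

Emit:
{"api": "move_arm", "payload": {"targets": "33 21 0 -0.08 1; 66 42.5 0 -0.16 1; 66 42.5 30 -0.16 1; 66 42.5 50 -0.16 1; 66 42.5 50 -0.16 1"}}

```text
clock: 1.98
eef_pos: [0.5361, 0.0806, 0.1395]
ee_rot: [-179.8, -0.1, 103.7]
contact_force: [1.3, 0.4, 0.2]
grip_width: 0.0877
gripper_force: 0.0
```

```bash
python3 - <<'E'
from h import *
s=manip.state();print(s["eef_pos"],s["ee_rot"],s["contact_force"])
a=manip.snapshot("top");b=manip.snapshot("scene")
cv2.imwrite("pics/top1.png",a);cv2.imwrite("pics/scene1.png",b)
A=cv2.resize(a[150:260,310:450],None,fx=4,fy=4,interpolation=3);B=cv2.resize(b[110:250,310:430],None,fx=4,fy=4,interpolation=3)[:440]
B=cv2.copyMakeBorder(B,0,max(0,440-B.shape[0]),0,0,0);cv2.imwrite("pics/c1.png",np.hstack([A,B])[:, :800])
E
```

```text
[0.53613345 0.08063495 0.13948813] [-1.79812725e+02 -6.00117886e-02  1.03699659e+02] [1.29110958 0.42577685 0.17641931]
```

View pics/c1.png

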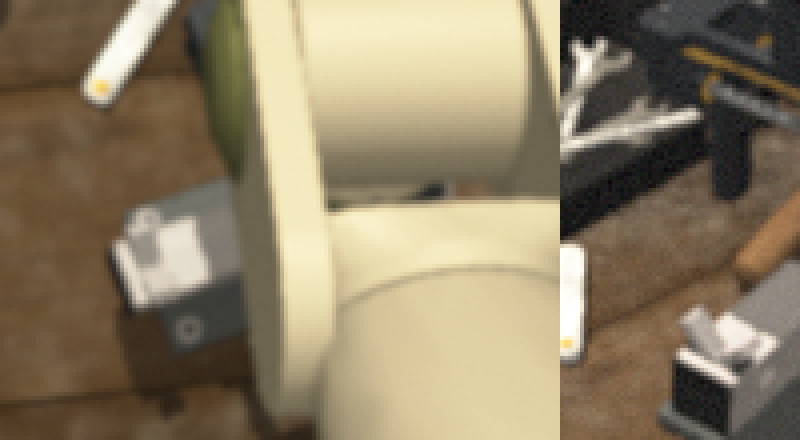

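The top view is hidden by the arm. The scene view shows the sleeve, and a faint second hole near scene pixel (362,204).

```bash
python3 - <<'E'
from h import *
o=np.array([.537,.0805,0]);a=np.radians(13.7);X=np.array([np.cos(a),np.sin(a),0]);Y=np.array([-np.sin(a),np.cos(a),0])
for u,v,x in((362,204.5,-.018),(361.7,204.2,-.018),(377,191.5,-.024)):
    e,d=ray("scene",u,v);p=e+d*((x-(e-o)@X)/(d@X));print((p-o)@Y,p[2])
b=cv2.imread("pics/scene1.png")
cv2.imwrite("pics/c2.png",cv2.resize(b[60:240,320:440],None,fx=3.3,fy=3.3,interpolation=3))
print(proj("scene",np.array([o+.0*X-.018*X+.06*np.array([0,0,1])+k*Y for k in(-.016,.09)])))
E
```

```text
0.05875938509503535 0.059514694088913966
0.06003053200855705 0.061248679214807034
0.011782119239798258 0.06760540074219934
(array([381.45829713, 353.37404186]), array([186.68467729, 212.16678922]))
```

View pics/c2.png

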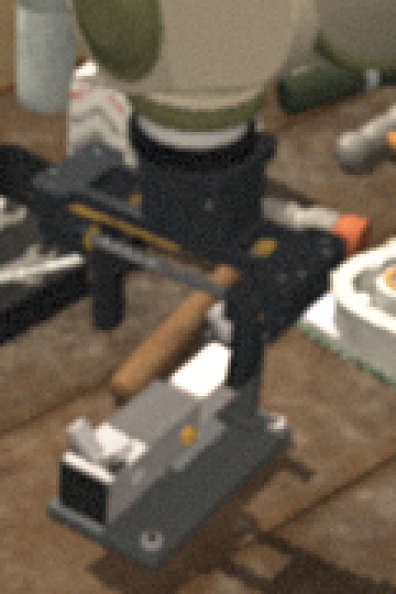

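```bash
python3 - <<'E'
from h import *
o=np.array([.537,.0805,0]);a=np.radians(13.7);X=np.array([np.cos(a),np.sin(a),0]);Y=np.array([-np.sin(a),np.cos(a),0])
for n,u,v,z in(("scene",377,191.6,.06),("scene",362,204.5,.06),("top",381,215.5,.06),("top",338.6,211.4,.078),("top",344,226.6,.078)):
    p=onz(n,u,v,z)-o; print(n,p@X,p@Y)
# second view of the sleeve corners, scene, relative to cradle
for u,v in((339.2,197.5),(353,205.3),(368.7,175),(379.2,181.2)):
    p=onz("scene",u,v,.078)-o; print(p@X,p@Y)
# base plate corners in scene z=.012, crop x6
for u,v in((60,410),(255,518),(490,270)):
    p=onz("scene",325+u/6,145+v/6,.012)-o; print("base",p@X,p@Y)
for u,v in((410,75),(85,190),(150,365),(485,245)):
    p=onz("top",325+u/5,165+v/5,.012)-o; print("baseT",p@X,p@Y)
E
```

```text
scene -0.019635038531651126 0.004171570277561702
scene -0.018291330747887913 0.059223250723164034
top -0.021051633170007227 0.0015867056387675453
top 0.017206749376727146 0.08929845629791233
top -0.01830266005994839 0.09006477858328858
0.020781230819155783 0.08808208603915234
-0.016063134791265178 0.08996412378605939
0.01550224547753212 -0.013194923161007068
-0.014677410457495068 -0.009440313101065382
base 0.0404545577394723 0.07476751247105998
base -0.04788043822878624 0.07651111157050561
base -0.04211739567615915 -0.0938860377126004
baseT 0.04294842082031473 -0.09850134747448738
baseT 0.04349321056612538 0.06728085043153784
baseT -0.04445281541957313 0.06817766201410899
baseT -0.04536155222452752 -0.10007637092784764
```

Emit:
{"api": "move_arm", "payload": {"targets": "1.5 0.5 30 0 1; 1.5 0.5 55 0 1; 1.5 0.5 75 0 1; 1.5 0.5 75 0 1"}}

```text
clock: 2.58
eef_pos: [0.5369, 0.082, 0.0657]
ee_rot: [-179.9, -0.0, 103.7]
contact_force: [0.1, 0.8, 0.2]
grip_width: 0.0879
gripper_force: 0.0
```

Emit:
{"api": "move_arm", "payload": {"targets": "0 0 0 0 0; 0 0 0 0 0; 0 0 0 0 0; 0 0 0 0 0; 0 0 0 0 0; 0 0 0 0 0"}}

```text
clock: 3.32
eef_pos: [0.538, 0.0823, 0.0658]
ee_rot: [179.8, 0.0, 103.7]
contact_force: [5.7, 2.4, -3.9]
grip_width: 0.0357
gripper_force: 30.0
```

Emit:
{"api": "move_arm", "payload": {"targets": "0 1 0 0 0; -1 1 0 0 0; -2 1 0 0 0; -3 1 0 0 0"}}

```text
clock: 3.82
eef_pos: [0.5385, 0.0803, 0.0658]
ee_rot: [180.0, -0.1, 103.7]
contact_force: [1.2, 7.9, 1.3]
grip_width: 0.0359
gripper_force: 30.0
```

Emit:
{"api": "move_arm", "payload": {"targets": "-1 0 0 0 0; -2 0 0 0 0; -3 0 0 0 0; -4 0 0 0 0"}}

```text
clock: 4.32
eef_pos: [0.5393, 0.0771, 0.0658]
ee_rot: [180.0, -0.2, 103.7]
contact_force: [-0.0, 10.7, 1.3]
grip_width: 0.0358
gripper_force: 30.0
```

Emit:
{"api": "move_arm", "payload": {"targets": "-1 0 0 0 0; -2 0 0 0 0; -3 0 0 0 0; -4 0 0 0 0; -5 0 0 0 0; -6 0 0 0 0"}}

```text
clock: 5.08
eef_pos: [0.5409, 0.0706, 0.0658]
ee_rot: [180.0, -0.1, 103.7]
contact_force: [0.6, 6.8, 1.2]
grip_width: 0.0356
gripper_force: 30.0
```

Emit:
{"api": "move_arm", "payload": {"targets": "-2 0 0 0 0; -5 0 0 0 0; -8 0 0 0 0; -11 0 0 0 0; -14 0 0 0 0; -17 0 0 0 0; -20 0 0 0 0; -22 0 0 0 0; -22 0 0 0 0"}}

```text
clock: 6.2
eef_pos: [0.5461, 0.049, 0.0658]
ee_rot: [180.0, -0.1, 103.7]
contact_force: [-0.1, 5.2, 2.2]
grip_width: 0.0358
gripper_force: 30.0
```

```bash
python3 - <<'E'
from h import *
s=manip.state();print(s["eef_pos"],s["contact_force"])
b=manip.snapshot("scene");cv2.imwrite("pics/s3.png",b)
cv2.imwrite("pics/c3.png",cv2.resize(b[150:240,330:430],None,fx=5,fy=5,interpolation=3))
E
```

```text
[0.54608386 0.04898859 0.06580803] [-0.06414147  5.22359892  2.24054305]
```

View pics/c3.png

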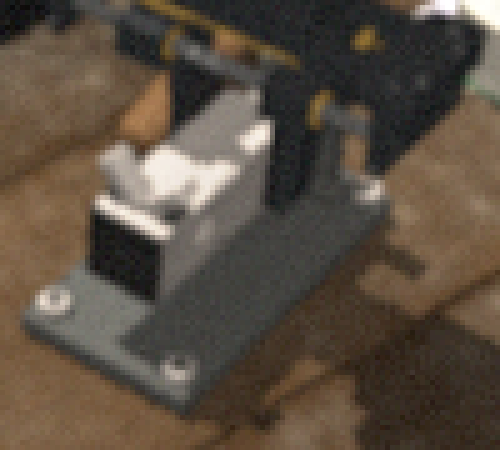

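The second hole is now at scene ~(371,196), and the hidden button sits near (377,191), so about 20 mm remain. From here I'll advance in small steps.

Emit:
{"api": "move_arm", "payload": {"targets": "-1 0 0 0 0; -2 0 0 0 0; -3 0 0 0 0; -4 0 0 0 0; -4 0 0 0 0"}}

```text
clock: 6.88
eef_pos: [0.547, 0.0453, 0.0658]
ee_rot: [180.0, -0.1, 103.7]
contact_force: [0.5, 6.7, 1.2]
grip_width: 0.0358
gripper_force: 30.0
```

Emit:
{"api": "move_arm", "payload": {"targets": "-1 0 0 0 0; -2 0 0 0 0; -2 0 0 0 0"}}

```text
clock: 7.25
eef_pos: [0.5474, 0.0433, 0.0658]
ee_rot: [180.0, -0.1, 103.7]
contact_force: [0.2, 6.4, 1.9]
grip_width: 0.0358
gripper_force: 30.0
```

Emit:
{"api": "move_arm", "payload": {"targets": "-1 0 0 0 0; -2 0 0 0 0; -2 0 0 0 0"}}

```text
clock: 7.62
eef_pos: [0.5479, 0.0414, 0.0658]
ee_rot: [180.0, -0.1, 103.7]
contact_force: [0.6, 5.9, 1.2]
grip_width: 0.0357
gripper_force: 30.0
```

Emit:
{"api": "move_arm", "payload": {"targets": "-1 0 0 0 0; -2 0 0 0 0; -2 0 0 0 0"}}

```text
clock: 8.0
eef_pos: [0.5484, 0.0395, 0.0658]
ee_rot: [180.0, -0.1, 103.7]
contact_force: [-0.4, 6.4, 0.8]
grip_width: 0.0356
gripper_force: 30.0
```

```bash
cat > b.py <<'E'
from h import *
s=manip.state();print(s["eef_pos"],s["contact_force"])
b=manip.snapshot("scene")
g=cv2.cvtColor(b[180:205,366:388],cv2.COLOR_BGR2HSV).astype(int)
m=(g[...,1]>140)&(g[...,2]>90)&(g[...,0]<30);ys,xs=np.where(m);print("brass",len(xs),xs.mean()+366 if len(xs) else 0,ys.mean()+180 if len(ys) else 0)
E
python3 b.py; python3 - <<'E'
import cv2
g=cv2.cvtColor(cv2.imread("pics/scene0.png")[180:205,366:388],cv2.COLOR_BGR2HSV)
print(((g[...,1]>140)&(g[...,2]>90)&(g[...,0]<30)).sum())
E
```

```text
[0.54836344 0.03945812 0.06579879] [-0.44177062  6.35296188  0.84054713]
brass 0 0 0
15
```

Emit:
{"api": "move_arm", "payload": {"targets": "-1 0 0 0 0; -2 0 0 0 0; -2 0 0 0 0"}}

```text
clock: 8.43
eef_pos: [0.5488, 0.0375, 0.0658]
ee_rot: [180.0, -0.1, 103.7]
contact_force: [-0.3, 6.1, 0.7]
grip_width: 0.0352
gripper_force: 30.0
```

Emit:
{"api": "move_arm", "payload": {"targets": "-1 0 0 0 0; -2 0 0 0 0; -2 0 0 0 0"}}

```text
clock: 8.8
eef_pos: [0.5493, 0.0356, 0.0658]
ee_rot: [-180.0, -0.1, 103.7]
contact_force: [-0.8, 5.7, 1.3]
grip_width: 0.036
gripper_force: 30.0
```

Emit:
{"api": "move_arm", "payload": {"targets": "-1 0 0 0 0; -1.5 0 0 0 0; -1.5 0 0 0 0"}}

```text
clock: 9.18
eef_pos: [0.5496, 0.0341, 0.0658]
ee_rot: [180.0, -0.1, 103.7]
contact_force: [0.6, 6.2, 0.4]
grip_width: 0.0358
gripper_force: 30.0
```

```bash
python3 b.py
```

```text
[0.54964975 0.0341305  0.06580328] [0.55201999 6.20074696 0.3559792 ]
brass 0 0 0
```

Emit:
{"api": "move_arm", "payload": {"targets": "-1 0 0 0 0; -1.5 0 0 0 0; -1.5 0 0 0 0"}}

```text
clock: 9.6
eef_pos: [0.55, 0.0327, 0.0658]
ee_rot: [180.0, -0.1, 103.7]
contact_force: [-0.1, 6.5, 1.7]
grip_width: 0.0356
gripper_force: 30.0
```

Emit:
{"api": "move_arm", "payload": {"targets": "-0.7 0 0 0 0; -1.3 0 0 0 0; -1.3 0 0 0 0"}}

```text
clock: 9.98
eef_pos: [0.5503, 0.0313, 0.0658]
ee_rot: [180.0, -0.1, 103.7]
contact_force: [0.3, 4.7, 0.7]
grip_width: 0.0361
gripper_force: 30.0
```

```bash
python3 b.py
```

```text
[0.55034166 0.03127338 0.06579182] [0.26884508 4.7442922  0.70704634]
brass 0 0 0
```

Emit:
{"api": "move_arm", "payload": {"targets": "-0.5 0 0 0 0; -1 0 0 0 0; -1 0 0 0 0"}}

```text
clock: 10.4
eef_pos: [0.5507, 0.0297, 0.0658]
ee_rot: [180.0, -0.0, 103.7]
contact_force: [0.1, 3.2, 1.0]
grip_width: 0.0356
gripper_force: 30.0
```

```bash
python3 b.py
```

```text
[0.55073033 0.02972837 0.06579571] [0.13513282 3.22679292 1.00549518]
brass 16 376.5 191.0
```

The button has popped out: brass is visible again at (376.5,191) with 16 px, against 15 at the start, and the push force has dropped. I'll stop pushing and release.

Emit:
{"api": "move_arm", "payload": {"targets": "0.5 0 0 0 0; 0.5 0 0 0 1; 0.5 0 0 0 1; 0.5 0 0 0 1; 0.5 0 0 0 1; 0.5 0 0 0 1; 0.5 0 -30 0 1; 0.5 0 -70 0 1; 0.5 0 -110 0 1; 0.5 0 -150 0 1"}}

```text
clock: 11.7
eef_pos: [0.5505, 0.0301, 0.2171]
ee_rot: [-180.0, 0.0, 103.7]
contact_force: [1.2, -0.4, -0.1]
grip_width: 0.0883
gripper_force: 0.0
```

```bash
python3 b.py; python3 - <<'E'
import sys;sys.path.insert(0,'.')
from h import *
b=manip.snapshot("scene");cv2.imwrite("pics/s4.png",b)
cv2.imwrite("pics/c4.png",cv2.resize(b[150:240,330:430],None,fx=6,fy=6,interpolation=3))
E
```

```text
[0.55045616 0.0300859  0.21711651] [ 1.22613403 -0.37392801 -0.11927276]
brass 16 376.6875 191.1875
```

View pics/c4.png

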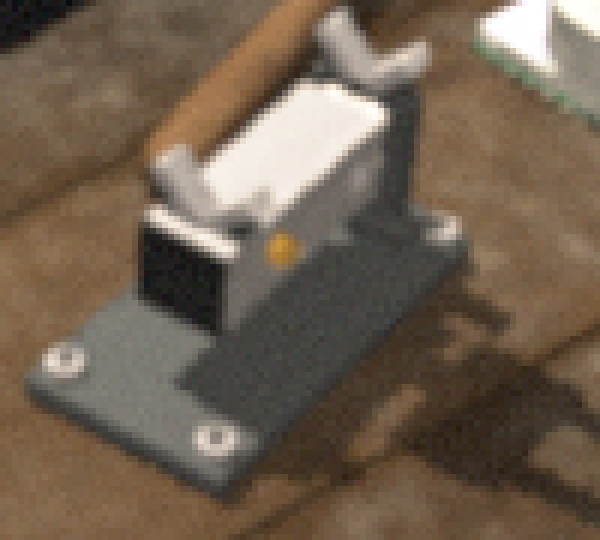

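The button stands out in the second hole at crop (283,250), just as at the start, and the sleeve travel is about 54 mm. Now the spindle, starting from above it.

Emit:
{"api": "move_arm", "payload": {"targets": "40 7 5 -0.11 1; 95 16 10 -0.27 1; 150 25 15 -0.42 1; 205 34 15 -0.57 1; 260 44 15 -0.72 1; 315 53 20 -0.87 1; 360 61 40 -0.97 1; 377.5 63.5 70 -0.988 1; 377.5 63.5 100 -0.988 1; 377.5 63.5 100 -0.988 1"}}

```text
clock: 13.05
eef_pos: [0.5218, 0.4114, 0.1128]
ee_rot: [-179.7, -0.2, 160.3]
contact_force: [-0.4, 0.1, 0.2]
grip_width: 0.0881
gripper_force: 0.0
```

```bash
python3 - <<'E'
from h import *
s=manip.state();print(s["eef_pos"],s["ee_rot"],s["contact_force"])
a=manip.snapshot("scene");t=manip.snapshot("top");cv2.imwrite("pics/s5.png",a)
P=np.hstack([cv2.resize(a[200:340,190:310],(480,560),interpolation=3),cv2.resize(t[160:300,195:275],(320,560),interpolation=3)]);cv2.imwrite("pics/c5.png",P)
E
```

```text
[0.52176944 0.41141433 0.11276911] [-179.74193772   -0.22968752  160.31803835] [-0.39265076  0.12686633  0.24679064]
```

View pics/c5.png

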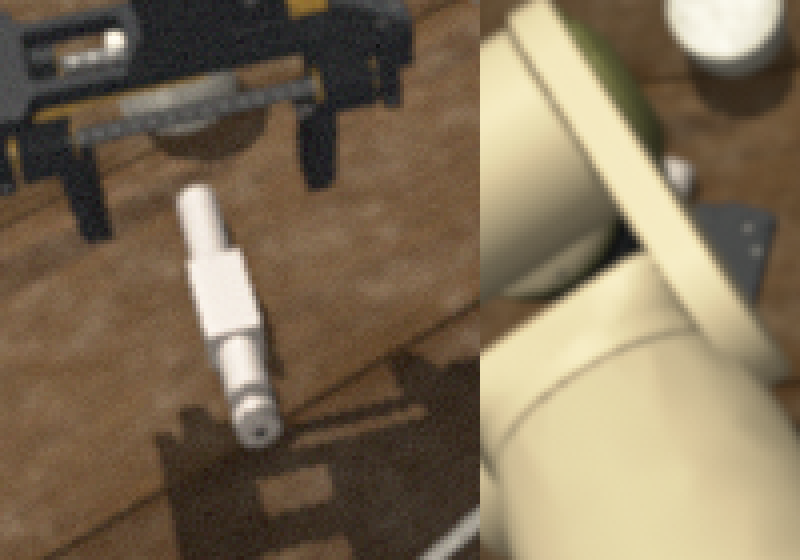

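The fingers straddle the spindle's square and the tin is clear behind, so I'll descend and grip.

Emit:
{"api": "move_arm", "payload": {"targets": "0 0 45 0 1; 0 0 75 0 1; 0 0 86.5 0 1; 0 0 86.5 0 1; 0 0 86.5 0 0; 0 0 86.5 0 0; 0 0 86.5 0 0; 0 0 86.5 0 0; 0 0 86.5 0 0; 0 0 86.5 0 0"}}

```text
clock: 14.4
eef_pos: [0.523, 0.4119, 0.0292]
ee_rot: [-180.0, -0.0, 160.3]
contact_force: [-0.3, -0.7, -0.1]
grip_width: 0.0298
gripper_force: 0.0
```

Emit:
{"api": "move_arm", "payload": {"targets": "0 0 0 0 0.45; 0 0 4 0 0.45; 0 0 4 0 0; 0 0 4 0 0; 0 0 4 0 0; 0 0 4 0 0"}}

```text
clock: 15.15
eef_pos: [0.5228, 0.4117, 0.025]
ee_rot: [-180.0, -0.0, 160.3]
contact_force: [0.5, 0.0, -3.8]
grip_width: 0.0254
gripper_force: 30.0
```

Emit:
{"api": "move_arm", "payload": {"targets": "0 0 -30 0 0; 0 0 -80 0 0; -10 -25 -120 0.08 0; -30 -70 -140 0.22 0; -53 -122 -150 0.37 0; -76 -175 -150 0.53 0; -99 -228 -150 0.68 0; -121 -280 -150 0.83 0; -137 -318 -150 0.95 0; -143.6 -333.3 -150 0.988 0"}}

```text
clock: 16.4
eef_pos: [0.5458, 0.0478, 0.1751]
ee_rot: [-180.0, -0.0, 103.5]
contact_force: [0.1, 0.7, -3.7]
grip_width: 0.026
gripper_force: 30.0
```

Emit:
{"api": "move_arm", "payload": {"targets": "0 0 0 0 0; 0 0 0 0 0"}}

```text
clock: 16.65
eef_pos: [0.5457, 0.051, 0.1752]
ee_rot: [-180.0, -0.0, 103.8]
contact_force: [-0.2, 0.1, -3.8]
grip_width: 0.0256
gripper_force: 30.0
```

```bash
python3 - <<'E'
from h import *
s=manip.state();print(s["eef_pos"],s["ee_rot"],s["contact_force"],s["moment"],s["grip_width"])
a=manip.snapshot("scene");t=manip.snapshot("top");cv2.imwrite("pics/s6.png",a);cv2.imwrite("pics/t6.png",t)
P=np.hstack([cv2.resize(a[110:230,320:440],(480,480),interpolation=3),cv2.resize(t[150:270,350:430],(320,480),interpolation=3)]);cv2.imwrite("pics/c6.png",P)
E
```

```text
[0.54570301 0.0509566  0.17517042] [-1.79992618e+02 -2.78807446e-02  1.03833440e+02] [-0.19031991  0.11738114 -3.8451123 ] [-0.03661674 -0.08544871  0.01653136] 0.025623915055642394
```

View pics/c6.png

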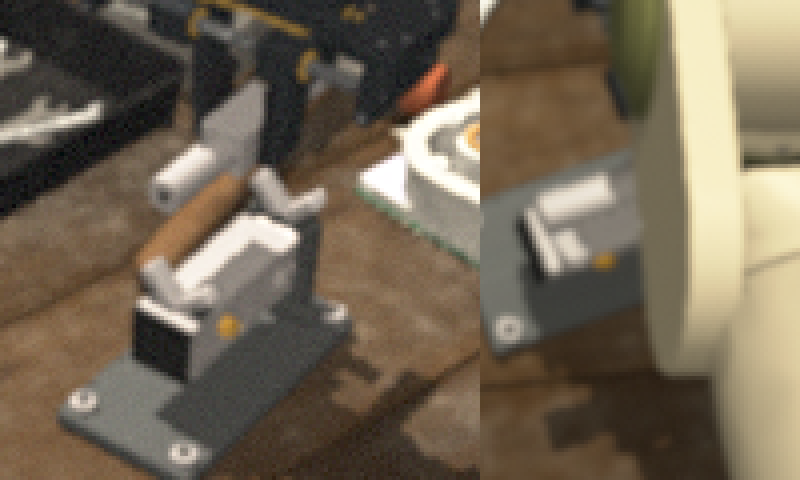

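The spindle hangs level in the grip over the cradle, with its end face at scene ~(360.5,159) and the sliding V below it. I'll check its alignment.

```bash
python3 - <<'E'
from h import *
s=manip.state()
o=np.array([.5383,.0808,0])
a=np.radians(13.7);X=np.array([np.cos(a),np.sin(a),0]);Y=np.array([-np.sin(a),np.cos(a),0]);Z=np.array([0,0,1.])
t=s["eef_pos"]; print("rel",(t-o)@X,(t-o)@Y)
print("end face exp",proj("scene",t-.012*Z+.076*Y))
e=onz("scene",360.5,158.75,t[2]-.012)-o;print("end meas",e@X,e@Y)
print("slid rest tips exp", [np.round(proj("scene",o+.020*Y+k*X+.099*Z),1) for k in(-.017,.017)],"fixed",[np.round(proj("scene",o-.086*Y+k*X+.099*Z),1) for k in(-.017,.017)])
print("sleeve outer top corners exp",[np.round(proj("scene",o+.036*Y+k*X+.078*Z),1) for k in(-.018,.018)])
E
```

```text
rel 0.00014388897353815718 -0.030707625144317897
end face exp (np.float64(360.7549394853549), np.float64(158.37936630755672))
end meas -0.00017681967768853638 0.04663778990493294
slid rest tips exp [array([372.7, 180.5]), array([359.5, 174.3])] fixed [array([399.2, 157.3]), array([386.4, 151.7])]
sleeve outer top corners exp [array([368.1, 192.1]), array([354.3, 185.4])]
```

Emit:
{"api": "move_arm", "payload": {"targets": "0 0 25 0 0; 0 0 45 0 0; 0 0 58 0 0; 0 0 62 0 0; 0 0 62 0 0; 0 0 62 0 0"}}

```text
clock: 17.5
eef_pos: [0.5462, 0.0497, 0.1139]
ee_rot: [179.9, 0.0, 103.7]
contact_force: [0.5, 0.4, -3.3]
grip_width: 0.0262
gripper_force: 30.0
```

Emit:
{"api": "move_arm", "payload": {"targets": "0 0 2 0 0; 0 0 4 0 0; 0 0 4 0 0"}}

```text
clock: 17.88
eef_pos: [0.5458, 0.0497, 0.1091]
ee_rot: [-180.0, -0.0, 103.7]
contact_force: [-0.6, 0.6, -2.5]
grip_width: 0.0263
gripper_force: 30.0
```

Emit:
{"api": "move_arm", "payload": {"targets": "0 0 1 0 0; 0 0 1.5 0 0; 0 0 1.5 0 0"}}

```text
clock: 18.25
eef_pos: [0.5459, 0.0497, 0.108]
ee_rot: [180.0, 0.0, 103.7]
contact_force: [-1.0, 0.5, -1.1]
grip_width: 0.0257
gripper_force: 30.0
```

Emit:
{"api": "move_arm", "payload": {"targets": "0 0 0.5 0 0; 0 0 0.8 0 0; 0 0 0.8 0 0"}}

```text
clock: 18.62
eef_pos: [0.5459, 0.0497, 0.1078]
ee_rot: [179.9, 0.0, 103.7]
contact_force: [-3.1, -0.2, 6.9]
grip_width: 0.0255
gripper_force: 30.0
```

Seated: the bench-side force rose at z = 0.108, as expected. Releasing and retreating.

Emit:
{"api": "move_arm", "payload": {"targets": "0 0 -0.5 0 0; 0 0 -0.5 0 0.5; 0 0 -0.5 0 0.7; 0 0 -0.5 0 0.7; 0 0 -0.5 0 0.7; 0 0 -20 0 0.7; 0 0 -60 0 0.7; 0 0 -110 0 0.7; 0 0 -150 0 0.7; 0 0 -150 0 0.7"}}

```text
clock: 19.88
eef_pos: [0.5467, 0.0496, 0.2598]
ee_rot: [179.7, 0.1, 103.7]
contact_force: [-0.8, -0.4, -1.0]
grip_width: 0.0617
gripper_force: 0.0
```

```bash
python3 b.py; python3 - <<'E'
from h import *
a=manip.snapshot("scene");t=manip.snapshot("top")
P=np.hstack([cv2.resize(a[120:240,320:440],(480,480),interpolation=3),cv2.resize(t[150:270,330:410],(320,480),interpolation=3)]);cv2.imwrite("pics/c7.png",P)
print(manip.state()["contact_force"],manip.state()["grip_width"])
E
```

```text
[0.54665785 0.04963036 0.25981216] [-0.75936955 -0.35786065 -1.02153105]
brass 16 376.6875 191.1875
[-0.79036006 -0.41455305 -0.95375828] 0.06189539691953374
```

View pics/c7.png

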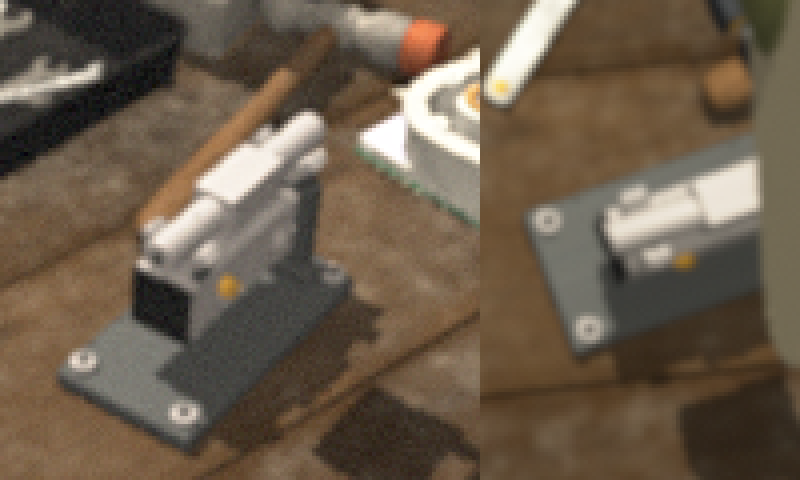

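The spindle lies level in both V rests, the button is still fully out at (229,286) in the crop, and the arm is clear.

```bash
python3 -c "
from cell import manip
print(manip.close_job())"
```

```text
the job is handed in; nothing more can be done
None
```

The sleeve is locked in the next hole, about 54 mm inward, and the spindle rests in both V rests, released; nothing else was touched, and the job was handed in at about 20 s.

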